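# Slide the seedling tray up onto the heated plate

### The arm

A 6-joint arm with a two-finger parallel gripper is mounted at the origin on the work surface. World frame = base frame: x ahead of the robot, y to its left, z up, the work surface at z = 0. Lengths are in mm, angles in rad, forces in N, time in s.
With the tool pointing down it reaches from about 275 to 750 mm from the base axis. Payload 10.2 kg.
Tool frame: the origin (TCP) lies between the finger pads; the fingertips stand 17 mm ahead of it and the grasp point (between the pads) lies 2 mm behind it (tips_ahead is the distance from the TCP to the fingertips, in mm); z points along the fingers, y is the line along which they close (so a half turn about z gives the same grasp; the last joint's range is limited). The gripper opens to 85 mm and grips with 20 to 120 N. Pads are 22 mm wide; open, the fingers measure 114 mm over their backs; the gripper's body (76 mm by 85 mm) begins 54 mm behind the grasp point. The pads swing forward as they close: fully open they stand 13 mm farther back than shut.
Start: joints at [0.888, 0.313, 1.498, -0, 1.331, -0.223], TCP at [232.992, 470.474, 248.294] pointing down, gripper open.
Joint ranges: [-2.94, 2.94], [-0.97, 2.17], [0.19, 2.56], [-1.23, 4.37], [0.02, 3.11], [-2.88, 2.88]. Speed limits (rad/s): [2.39, 2.39, 3.01, 3.14, 3.14, 3.14].

### API

Orientations are given as a unit quaternion [w, x, y, z].
In Python, from rig import sense, capture, finish_job, boxes_of, tips_ahead gives the robot as it stands.
- The arm moves only by the tool drive_tool, never from a script. Its argument "commands" is text: rows parted by semicolons, each of 7 numbers parted by spaces: the shift along the world's x, y, z in units of 0.1 m (1.0 is 0.1 m), then the turn, a rotation vector about the world's x, y, z in units of pi/4 rad (1.0 is pi/4 rad), then the opening in per cent of the stroke, from 0 (shut) to 100 (fully open). A call has 1 to 20 rows; each row shifts and turns the commanded pose from where the row before left it; what a row does not reach is not made up. A row lasts 1/12 s, in which the tool goes at most 41.7 mm and 7.16 degrees, less where a joint would pass 70% of its speed; a pose out of reach is approached as far as the arm can. A call with a number of a shift or a turn outside -1 to 1 is refused whole. A call with a gripper value outside its range is refused whole. The fingers move at their own pace and stop on an object; "force" is the grip in N (left out, the last holds). Time passes only in rows, so rows that do not move let the fingers close. It gives the time, the measured TCP pose, the force, the opening and the grip force at its end, in the units of the state.
- sense(): the state, without advancing time (a new reading comes with each control period).
- capture(name): name is "scene" or "top" or "wrist"; returns a dict with "pixels" (420x560x3 uint8, blue, green, red), "fov_y" (degrees; the focal length in pixels is half the picture's height over the tangent of half this angle, whatever the lens; pixels are square), "cx", "cy" (the principal point, pixels), "position" and "attitude" of the camera in the world; the wrist camera has in their place "tool_from_camera" (4x4, takes a point from camera to tool coordinates, whose origin is the TCP and whose axes are the flange's). Camera axes: x right, y down, z forward; pixel columns grow to the right and rows downward; lengths in mm; the calibration is good to about 2 mm. A picture is of the moment at which its call begins: read the wrist's pose just before it. There is no depth.
- finish_job(): hands the job in; it is judged then, once.
Trained networks look in a picture, given as the dict that the camera call returned (one of the last four; its "shot" number tells which), for a name from the list of things; names that differ only in an ending like _2 or _b are one class to them, and where a whole thing is asked for, a point or a joint stands for the part that bears it (a point fixed in the world has none). Each returns a list of dicts, best first, with "confidence" (0 to 1); they miss things now and then, are a little off and sometimes report something else, mostly with a low value. They report only what shows in the picture. A call takes as long as a camera call.
- boxes_of(picture, name): "position" ([column, row] in pixels, amid what is visible of it).
The state is a dict: "time_s": time; "joints": joint angles; "dq": joint speeds; "tau": joint torques, N m; "eef_pos": TCP position; "ee_rot": TCP orientation; "force": force on the tool from outside, world axes, zero at the start; "wrist_torque": the same for the moment, N m; "grip_width": opening from 0.0 (shut) to 1.0 (fully open); "grip_force": force on a finger pad.
Only numpy, scipy, OpenCV 4.12 (cv2) and the standard library are available. Lean on these libraries where they do the work, as an engineer would, in place of code of your own. Each camera call takes 0.05 s, during which the arm holds its last target. There are 200 camera calls.

### The job

Take the seedling tray by the orange sleeve of its bow and slide it over the step onto the aluminium heated plate, raising only its leading end a little so that it neither catches on the edge nor tips. Run it in between the two guide rails, lying flat, until it presses the sprung red buffer in by a few millimetres (some 6 N at the buffer on top of the tray's own drag; never 20 N), then let go, leaving it resting against the buffer. Leave the jug, pot and bottle alone.

Things in the scene. Friction and masses are not known exactly. Their poses are not given: they have to be found in the camera images.
- tray_grip (a point): Middle of the orange sleeve (14 mm diameter, 96 mm long, along the tray's y axis) that turns freely on the steel bow, so the tray can pitch while the sleeve is held. It lies across the tray near its leading end, 68 mm above the tray's underside, 32 mm above its top; grasp from above, fingers closing along the tray's x axis. Axes are the tray's: x towards its leading end, z up.
- tray_centre (a point): Centre of the black plastic seedling tray, half-way up: 170 mm long (x) by 130 mm wide (y) by 36 mm high, about 0.85 kg (varies by 15 percent), flat underside; it takes about 2 to 4 N to drag along. The sleeve is 55 mm ahead of it in x and 50 mm above it. It starts on the grey bench before the plate's edge, roughly lined up with the plate.
- tray_front (a point): Middle of the lower leading edge of the tray, 85 mm ahead of the centre (x), at underside level.
- tray_tail (a point): Middle of the lower trailing edge of the tray, 85 mm behind the centre, at underside level.
- plate_edge (a point): Middle of the upper edge of the step, the end of the aluminium heated plate that faces the tray (yellow line beside it). x points along the plate, the way the tray is to go; z up. The plate's top is level with this point, 7 to 12 mm above the bench (bench top at height 0).
- endblock: Blue end block fixed across the plate, 26 x 150 x 34 mm (a black knob on top adds 12 mm); origin on the plate's top at the middle of its near face, 249 mm beyond the step edge, axes as the plate. It carries the red sprung buffer.
- plate: The heated plate, 280 mm long, 176 mm wide; origin at the middle of the step edge, 7 mm below the plate's top, axes as plate_edge. Two dark guide rails, 22 mm high, stand on it: inner faces at y = +-72 mm from x = 50 to 200 mm, flaring to about +-82 mm at x = 23 mm.
- tray: The seedling tray; origin at the centre of its underside, x to the leading end.
- jug: Green plastic jug, bystander, 72 mm across plus handle, 90 mm high; origin under its centre.
- pot: Terracotta pot, bystander, 70 mm across, 65 mm high; origin under its centre.
- feed: White bottle with blue cap, bystander, 52 mm across, 130 mm high; origin under its centre.
- buffer_line (a point): Fixed point on the end block's near face, 20 mm above the plate, at the height of the red buffer's centre (not the buffer itself). The buffer, 60 mm wide, 22 mm high, is clamped on a slide: its face stands 30 to 70 mm before this point (x = -30 to -70 mm); where, is not measured and must be felt or seen. It yields on a damped spring, 1.7 N per mm for 8 mm, then is solid.

How it is judged (in metres and radians):
On the way, in this order (a step that is already met when the one before it is completed fails the run):
1. the tray's leading edge has crossed more than 25 mm over the plate while its tail is still outside the plate (x of tray_front in the frame of plate_edge above 0.025 m and x of tray_tail in the frame of plate_edge below -0.02 m), for 0.1 s.
2. the tray presses the buffer with more than 4 N (contact force between tray and endblock above 4 N), for 0.2 s.
At the end, for the whole second after the job is handed in: The tray lies flat (within 0.04 rad, height within 4 mm) and at rest wholly on the plate between the rails (within 12 mm of the middle, within 0.1 rad of its direction), its leading end still resting against the buffer (contact over 0.15 N) (contact force between tray and endblock above 0.15 N and x of tray_tail in the frame of plate_edge above 0 m and y of tray_centre in the frame of plate_edge between -0.012 and 0.012 m and z of tray_centre in the frame of plate_edge between 0.014 and 0.022 m and angle between the x axis of tray and the x axis of plate, either way round below 0.1 rad and angle between tray's own z axis and vertical below 0.04 rad and linear speed of tray below 0.01 m/s); the robot touches nothing.
It fails at once if the tray is tipped more than 0.3 rad (17 degrees) (angle between tray's own z axis and vertical above 0.3 rad).
It fails at once if the tray catches on or is pressed against the plate or its rails with more than 25 N (contact force between tray and plate above 25 N).
It fails at once if the buffer is pressed with more than 20 N (contact force between tray and endblock above 20 N).
It fails at once if the jug, pot or bottle is moved by more than 15 mm (distance of any of jug, pot, feed from where it was at the start of the episode above 0.015 m).
It also fails if it takes over 64 s, if anything falls off the work surface, if the arm or the gripper's body presses on something with over 40 N, if the wrist force passes 120 N, or if a joint passes its speed limit or range.

## Working session

There is one attempt and no reset: what is moved stays moved. The work goes in short steps, Python scripts to look and compute and a tool call to move; the robot and the scene stay as the last step left them, time stands still between calls to the robot, and variables do not carry over. Pictures are saved under pics/ and viewed, at most 10 in all, crops included, and the job is handed in when it is done.

Besides the shell and the picture viewer there is one more tool, called after "Emit:" as name(argument=value, ...) on one line, values as JSON. drive_tool: Moves the arm, as the interface text tells. Shifts and turns lie within -1 to 1; 1 stands for 0.1 m of shift or pi/4 rad of turn. Its arguments: {"type":"object","properties":{"commands":{"type":"string"},"force":{"type":"number"}},"required":["commands"]}

```bash
mkdir -p pics; cat > h.py <<'E'
import numpy as np, cv2
from scipy.spatial.transform import Rotation as R
from rig import sense, capture, finish_job, boxes_of, tips_ahead
def q2R(q): q=np.array(q,float); return R.from_quat([q[1],q[2],q[3],q[0]]).as_matrix()
def cam(p,s=None):
    if 'tool_from_camera' in p:
        T=np.array(p['tool_from_camera']); Rt=q2R(s['ee_rot'])
        return Rt@T[:3,:3], Rt@T[:3,3]+np.array(s['eef_pos'])
    a=np.array(p['attitude'],float)
    return (q2R(a) if a.size==4 else a.reshape(3,3)), np.array(p['position'],float)
def ray(p,uv,z,s=None):
    Rm,o=cam(p,s); f=p['pixels'].shape[0]/2/np.tan(np.radians(p['fov_y'])/2)
    d=Rm@np.array([(uv[0]-p['cx'])/f,(uv[1]-p['cy'])/f,1]); return o+d*(z-o[2])/d[2]
def proj(p,X,s=None):
    Rm,o=cam(p,s); f=p['pixels'].shape[0]/2/np.tan(np.radians(p['fov_y'])/2)
    c=Rm.T@(np.array(X)-o); return f*c[0]/c[2]+p['cx'], f*c[1]/c[2]+p['cy']
E
python3 - <<'E'
from h import *
s=sense(); print(s)
H={'tray_grip':68,'tray_centre':36,'tray_front':0,'tray_tail':0,'plate_edge':9,'endblock':25,'buffer_line':29,'jug':45,'pot':32,'feed':65,'plate':9,'tray':18}
for c in('scene','top'):
    p=capture(c); cv2.imwrite(f'pics/{c}0.png',p['pixels']); print(c,{k:v for k,v in p.items() if k!='pixels'})
    for n,z in H.items():
        for b in boxes_of(p,n)[:1]: print(n,b['confidence'],np.round(b['position']),np.round(ray(p,b['position'],z)))
E
```

```text
{'time_s': 0.0, 'joints': array([ 8.87593069e-01,  3.13465825e-01,  1.49843039e+00, -2.09104496e-05,
        1.33103106e+00, -2.23424533e-01]), 'dq': array([ 0.00193011,  0.00039648, -0.00126043,  0.0002773 , -0.00134982,
        0.00059304]), 'tau': array([ 1.13541981e-03, -4.12258673e+01, -2.59743172e+01, -4.51549795e-05,
        3.95024166e-03,  9.70243320e-06]), 'eef_pos': array([232.8397481 , 470.27439785, 247.72949278]), 'ee_rot': array([-2.83118029e-04,  2.27867323e-01,  9.73691962e-01, -6.04360159e-04]), 'force': array([ 0.0876882 , -0.08559382, -0.35523539]), 'wrist_torque': array([ 0.00602323, -0.01379178, -0.01219582]), 'grip_force': 0.0, 'grip_width': 1.0016511721312977}
scene {'fov_y': 48.41002387181057, 'cx': 284.5424516613999, 'cy': 209.09222704599637, 'position': array([ 982.25129141,  440.92186644, 1011.41240356]), 'attitude': array([-0.11467627,  0.39611179,  0.87081372, -0.26763459]), 'shot': 1}
tray_grip 0.82 [348. 283.] [569. 248.  68.]
tray_centre 0.88 [347. 288.] [567. 249.  36.]
tray_front 0.92 [344. 286.] [553. 232.   0.]
tray_tail 0.89 [346. 284.] [545. 234.
[... 393 characters left out ...]
594045, 'cy': 214.73874040748643, 'position': array([ 267.23713843,   -1.57099263, 1289.97673637]), 'attitude': array([ 0.07522985, -0.69695159,  0.70948349, -0.07233345]), 'shot': 2}
tray_grip 0.95 [190. 211.] [541. 235.  68.]
tray_centre 0.78 [190. 208.] [556. 239.  36.]
tray_front 0.8 [191. 211.] [556. 245.   0.]
tray_tail 0.9 [192. 209.] [560. 243.   0.]
plate_edge 0.71 [298. 214.] [540. -30.   9.]
endblock 0.58 [354. 209.] [ 548. -171.   25.]
buffer_line 0.83 [351. 209.] [ 547. -164.   29.]
jug 0.78 [153. 275.] [388. 324.  45.]
pot 0.74 [405. 153.] [ 690. -308.   32.]
feed 0.62 [406. 280.] [ 365. -281.   65.]
plate 0.78 [296. 211.] [548. -25.   9.]
tray 0.85 [190. 211.] [552. 244.  18.]
```

View pics/top0.png

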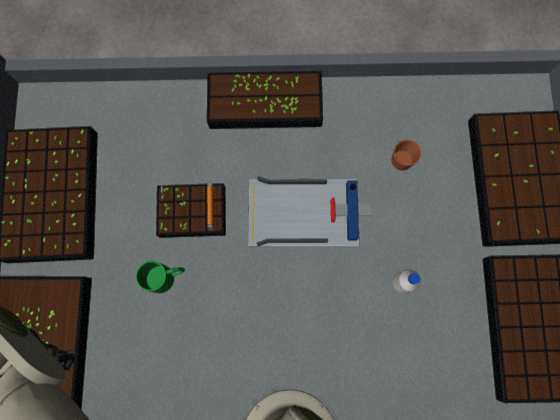

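View pics/scene0.png

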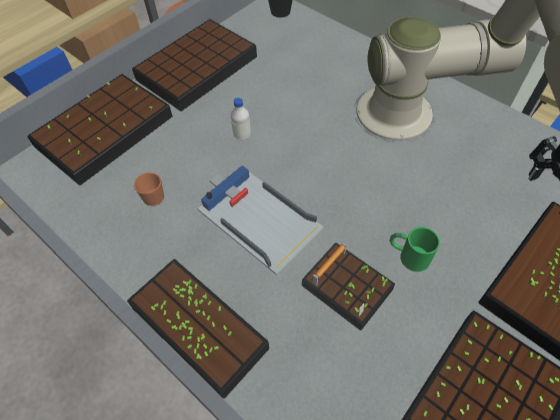

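The top picture shows the tray at about (190,210), with its sleeve at (210,207). The plate runs from (249,212) to (358,212) towards world −y, the red buffer is at (333,210), and the jug's handle at (183,271) is close to the tray. The scene view agrees with this.

```bash
cat >> h.py <<'E'
def blob(p,lo,hi,roi=None):
    m=cv2.inRange(cv2.cvtColor(p['pixels'],cv2.COLOR_BGR2HSV),lo,hi)
    if roi: k=np.zeros_like(m); k[roi[1]:roi[3],roi[0]:roi[2]]=255; m&=k
    n,l,st,c=cv2.connectedComponentsWithStats(m); i=1+np.argmax(st[1:,4])
    ys,xs=np.nonzero(l==i); return c[i],cv2.minAreaRect(np.c_[xs,ys].astype(np.float32)),st[i]
E
python3 - <<'E'
from h import *
p=capture('top'); 
for n,lo,hi,z,roi in(('sleeve',(8,180,120),(20,255,255),68,(190,170,240,250)),('block',(105,120,50),(125,255,255),43,(330,170,370,250)),('buf',(0,170,100),(6,255,255),40,(320,180,350,230))):
    c,r,st=blob(p,lo,hi,roi); bx=cv2.boxPoints(r); print(n,c,st,ray(p,c,z).round(1)); print(np.array([ray(p,b,z)[:2] for b in bx]).round(1))
g=cv2.cvtColor(p['pixels'],cv2.COLOR_BGR2GRAY)
m=cv2.inRange(g,150,255); 
# tray dark, plate bright
print(g[165:260:4,270],g[212,225:265])
cv2.imwrite('pics/topc.png',cv2.resize(p['pixels'][160:260,150:370],None,fx=3.6,fy=3.6,interpolation=cv2.INTER_CUBIC))
E
```

```text
sleeve [209.22352941 203.66470588] [207 186   5  39 170] [557.6 187.   68. ]
[[602.4 193.1]
 [602.2 183.2]
 [506.9 182. ]
 [507.1 191.7]]
block [352.16183986 211.25042589] [346 181  13  59 587] [ 537.6 -164.3   43. ]
[[ 615.6 -151.6]
 [ 615.9 -178.7]
 [ 467.9 -176.3]
 [ 467.6 -149.8]]
buf [332.55421687 209.10843373] [331 198   4  24  83] [ 544.6 -116.2   40. ]
[[ 573.2 -113.3]
 [ 573.  -120.8]
 [ 514.4 -118.6]
 [ 514.5 -111.2]]
[117 113 116 112  56 144 148 142 150 147 143 144 147 147 142 147 144 148
 143  50 147 115 112 113] [ 45 112 116 114 114 116 115 117 119 117 115 115 118 114 119 114 120 116
 114 115 114 117 114 103 146 143 143 144 138 147 150 147 145 146 149 151
 144 150 147 150]
```

View pics/topc.png

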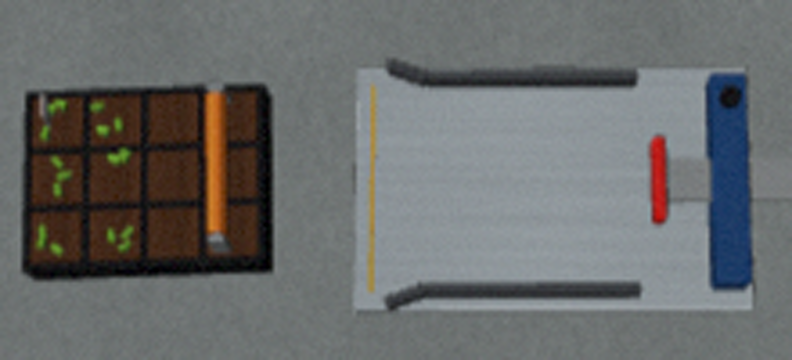

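The tray's long axis is close to world −y. The crop shows the sleeve at x≈555, y≈187 and the plate's centreline at x≈545. The step is at y≈95 and the buffer face at y≈−113. Next I move above the sleeve.

Emit:
drive_tool(commands="0.16 -0.14 0 0 0 0.03 100;0.16 -0.14 0 0 0 0.03 100;0.16 -0.14 0 0 0 0.03 100;0.16 -0.14 0 0 0 0.03 100;0.16 -0.14 0 0 0 0.03 100;0.16 -0.14 0 0 0 0.03 100;0.16 -0.14 0 0 0 0.03 100;0.16 -0.14 0 0 0 0.03 100;0.16 -0.14 0 0 0 0.03 100;0.16 -0.14 0 0 0 0.03 100;0.16 -0.14 0 0 0 0.03 100;0.16 -0.14 0 0 0 0.03 100;0.16 -0.14 0 0 0 0.03 100;0.16 -0.14 0 0 0 0.03 100;0.16 -0.14 0 0 0 0.03 100;0.16 -0.14 0 0 0 0.03 100;0.16 -0.14 -0.1 0 0 0.03 100;0.16 -0.14 -0.2 0 0 0.03 100;0.16 -0.14 -0.2 0 0 0.03 100;0.16 -0.14 0 0 0 0.03 100")

```text
time_s: 3.02
eef_pos: [552.3, 189.4, 194.4]
ee_rot: [-0.003, -0.006, 1.0, -0.0]
force: [-0.5, 0.2, -0.0]
grip_width: 1.005
grip_force: 0.0
```

```bash
python3 - <<'E'
from h import *
s=sense(); p=capture('wrist'); cv2.imwrite('pics/w1.png',p['pixels']); print(s['time_s'],s['eef_pos'],s['ee_rot'],s['force'],tips_ahead() if callable(tips_ahead) else tips_ahead)
Rm,o=cam(p,s); print(Rm.round(2),o)
c,r,st=blob(p,(8,150,100),(20,255,255)); print(c,st,ray(p,c,70,s)); print(np.array([ray(p,b,68,s)[:2] for b in cv2.boxPoints(r)]).round(1))
for n in('tray_grip','plate_edge'):print(n,boxes_of(p,n)[:2])
E
```

```text
3.0167 [552.28405256 189.44267254 194.35108524] [-3.15274952e-03 -6.21676008e-03  9.99975633e-01 -3.82365948e-04] [-0.52286516  0.15209521 -0.03776115] 17.0
[[-0.01  0.96  0.27]
 [ 1.    0.01  0.  ]
 [-0.    0.27 -0.96]] [482.82723139 188.26715027 320.3892676 ]
[275.99686848 209.33559499] [ 267  154   18  114 1916] [549.32473872 184.340093    70.        ]
[[504.3 176.8]
 [504.1 190.3]
 [602.5 191.8]
 [602.7 176.8]]
tray_grip [{'position': [334.6, 196.1], 'confidence': 0.9}]
plate_edge [{'position': [94.0, 183.7], 'confidence': 0.81}]
```

View pics/w1.png

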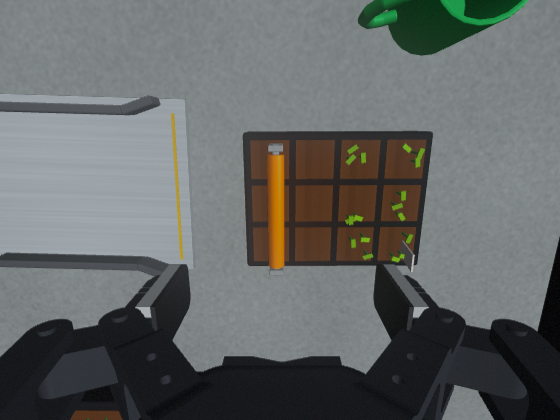

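The wrist view shows the orange sleeve from (276,150) to (277,270), the tray's top corners, and the plate's step from (185,99) to (192,267). I'll convert these.

```bash
python3 - <<'E'
from h import *
s=sense(); p=capture('wrist')
for z,pts in((9,[(185,99),(192,267),(173,113),(182,260)]),(36,[(246,132),(431,132),(418,264),(250,265)]),(68,[(276,150),(277,270)]),(31,[(120,113),(0,108),(140,261),(0,255)])):
    print(z,[ray(p,u,z,s)[:2].round(1) for u in pts])
g=cv2.cvtColor(p['pixels'],cv2.COLOR_BGR2GRAY)
print(g[180:184,175:205].mean(0).round(),g[198:202,236:260].mean(0).round())
E
```

```text
9 [array([461. ,  96.8]), array([635.6,  91.3]), array([473.8,  84.3]), array([627.3,  80.9])]
36 [array([490.2, 157. ]), array([488.6, 322.2]), array([617.1, 327.3]), array([619.8, 158.2])]
68 [array([503.2, 184.4]), array([609.3, 185.8])]
31 [array([474.9,  44.2]), array([471.7, -62. ]), array([618.7,  45.5]), array([613.4, -95.8])]
[158. 149. 148. 145. 156. 158. 158. 158. 158. 158. 157. 157. 158. 157.
 140. 130. 129. 136. 137. 138. 136. 136. 136. 136. 135. 134. 134. 135.
 135. 136.] [132. 133. 132. 130. 130. 128. 128. 130. 132.  61.  48.  51.  52.  51.
  51.  51.  72.  71.  71.  70.  70.  69.  69.  68.]
```

Emit:
drive_tool(commands="0.005 -0.025 -0.15 0 0 0 100;0.005 -0.025 -0.15 0 0 0 100;0 0 -0.15 0 0 0 100;0 0 -0.15 0 0 0 100;0 0 -0.15 0 0 0 100;0 0 -0.15 0 0 0 100;0 0 -0.15 0 0 0 100;0 0 -0.15 0 0 0 100;0 0 0 0 0 0 100;0 0 0 0 0 0 100")

```text
time_s: 4.05
eef_pos: [553.5, 186.2, 78.7]
ee_rot: [-0.0, -0.006, 1.0, 0.0]
force: [1.2, 0.4, 0.0]
grip_width: 1.001
grip_force: 0.0
```

```bash
python3 - <<'E'
from h import *
s=sense(); p=capture('wrist'); cv2.imwrite('pics/w2.png',p['pixels']); print(s['time_s'],s['eef_pos'],s['ee_rot'],s['force'])
c,r,st=blob(p,(8,150,100),(20,255,255)); print(c,st,ray(p,c,68,s)); print(np.array([ray(p,b,68,s)[:2] for b in cv2.boxPoints(r)]).round(1))
E
```

```text
4.05 [553.51963176 186.21072565  78.7232088 ] [-1.43588231e-04 -6.07776995e-03  9.99981520e-01  2.27322369e-05] [1.18334265 0.37067045 0.011975  ]
[279.06160986 265.05264842] [ 254  172   45  190 6249] [547.95560875 184.57682372  68.        ]
[[503.6 173.1]
 [503.3 192.4]
 [603.  195.1]
 [603.3 171.9]]
```

View pics/w2.png

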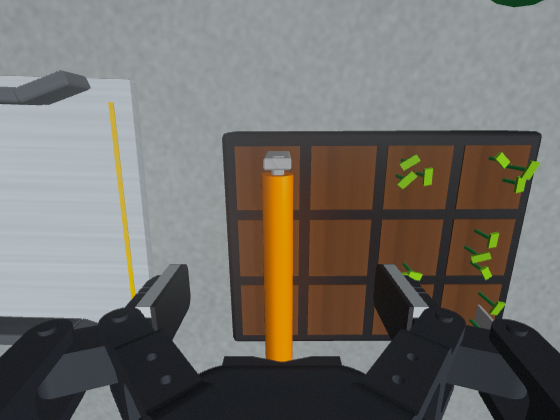

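The sleeve runs from (278,172) to (280,362) and lies between the fingers, with its axis about 3 mm to the −y side. I'll correct for that, descend and close.

Emit:
drive_tool(commands="0 -0.03 -0.06 0 0 0 100;0 0 -0.06 0 0 0 100;0 0 0 0 0 0 100;0 0 0 0 0 0 0;0 0 0 0 0 0 0;0 0 0 0 0 0 0;0 0 0 0 0 0 0;0 0 0 0 0 0 0;0 0 0 0 0 0 0;0 0 0 0 0 0 0;0 0 0 0 0 0 0;0 0 0 0 0 0 0", force=50)

```text
time_s: 5.1
eef_pos: [554.0, 182.6, 66.5]
ee_rot: [0.0, -0.006, 1.0, 0.0]
force: [-1.3, 0.2, 3.1]
grip_width: 0.149
grip_force: 48.8
```

```bash
python3 -c "
from h import *
s=sense(); print(s)"
```

```text
{'time_s': 5.1, 'joints': array([ 1.17547364e-01,  6.34298637e-01,  1.51509007e+00,  8.98946576e-05,
        9.92003103e-01, -1.46481439e+00]), 'dq': array([ 7.09019534e-05,  7.55653710e-05, -1.54690872e-03,  3.95201299e-04,
       -2.29121854e-04, -2.32438610e-03]), 'tau': array([-6.03794921e-01, -4.90746760e+01, -2.10069287e+01, -1.44265364e-01,
       -2.62221331e-01,  2.32272001e-02]), 'eef_pos': array([554.03280571, 182.55290594,  66.50511157]), 'ee_rot': array([ 9.55969030e-05, -5.75809846e-03,  9.99983416e-01,  4.85942412e-05]), 'force': array([-1.27640556,  0.16695225,  3.12667731]), 'wrist_torque': array([0.05653049, 0.17827327, 0.00031743]), 'grip_force': 48.81438195705414, 'grip_width': 0.14905724903633172}
```

Gripped: the opening matches the sleeve. Now I raise the nose 15 mm and approach the step, trimming x and yaw onto the plate's line.

Emit:
drive_tool(commands="0 0 0.04 0 0 0 0;0 0 0.04 0 0 0 0;0 0 0.04 0 0 0 0;0 0 0.04 0 0 0 0;0 -0.02 0 0 0 -0.003 0;-0.004 -0.04 0 0 0 -0.003 0;-0.004 -0.04 0 0 0 -0.003 0;-0.004 -0.04 0 0 0 -0.003 0;-0.004 -0.04 0 0 0 -0.003 0;-0.004 -0.04 0 0 0 -0.003 0;-0.004 -0.04 0 0 0 -0.003 0;-0.004 -0.04 0 0 0 -0.003 0;-0.004 -0.04 0 0 0 -0.003 0;-0.004 -0.04 0 0 0 -0.003 0;-0.004 -0.04 0 0 0 -0.003 0;-0.004 -0.04 0 0 0 -0.003 0;-0.004 -0.04 0 0 0 -0.003 0;0 0 0 0 0 0 0")

```text
time_s: 6.6
eef_pos: [549.2, 131.6, 82.4]
ee_rot: [-0.0, 0.01, 1.0, -0.0]
force: [-0.7, -1.7, -5.0]
grip_width: 0.144
grip_force: 49.1
```

```bash
python3 - <<'E'
from h import *
s=sense(); print(s['eef_pos'],s['ee_rot'],s['force'],s['wrist_torque'])
p=capture('scene'); cv2.imwrite('pics/s2.png',cv2.resize(p['pixels'][150:350,180:440],None,fx=3,fy=3,interpolation=cv2.INTER_CUBIC))
E
```

```text
[549.20703984 131.5768974   82.37591819] [-1.59067371e-05  9.89313696e-03  9.99951020e-01 -2.90081657e-04] [-0.65236179 -1.69325748 -5.04056777] [-0.28201347  0.01585883  0.04366508]
```

View pics/s2.png

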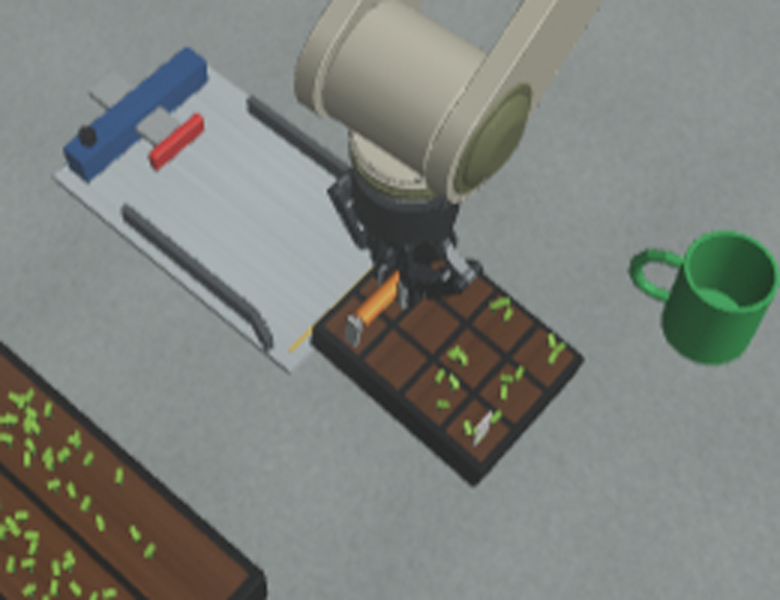

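The nose is raised and the tray sits squarely at the step (its corner is at crop (315,335)), clear of the jug. Continuing over the step.

Emit:
drive_tool(commands="-0.001 -0.05 0 0 0 0 0;-0.001 -0.05 0 0 0 0 0;-0.001 -0.05 0 0 0 0 0;-0.001 -0.05 0 0 0 0 0;-0.001 -0.05 0 0 0 0 0;-0.001 -0.05 0 0 0 0 0;-0.001 -0.05 0 0 0 0 0;-0.001 -0.05 0 0 0 0 0;-0.001 -0.05 0 0 0 0 0;0 0 0 0 0 0 0")

```text
time_s: 7.48
eef_pos: [548.4, 86.4, 82.4]
ee_rot: [0.0, 0.01, 1.0, -0.0]
force: [-0.6, -1.6, -5.3]
grip_width: 0.141
grip_force: 49.3
```

Emit:
drive_tool(commands="-0.001 -0.05 0 0 0 0 0;-0.001 -0.05 0 0 0 0 0;-0.001 -0.05 0 0 0 0 0;-0.001 -0.05 0 0 0 0 0;-0.001 -0.05 0 0 0 0 0;-0.001 -0.05 0 0 0 0 0;-0.001 -0.05 0 0 0 0 0;-0.001 -0.05 0 0 0 0 0;-0.001 -0.05 0 0 0 0 0;-0.001 -0.05 0 0 0 0 0;0 0 0 0 0 0 0")

```text
time_s: 8.4
eef_pos: [547.5, 36.5, 82.6]
ee_rot: [0.0, 0.01, 1.0, -0.0]
force: [-1.6, -0.6, -0.3]
grip_width: 0.141
grip_force: 49.8
```

Emit:
drive_tool(commands="-0.001 -0.04 0 0 0 0 0;-0.001 -0.04 0 0 0 0 0;-0.001 -0.04 0 0 0 0 0;-0.001 -0.04 -0.005 0 0 0 0;-0.001 -0.04 -0.005 0 0 0 0;-0.001 -0.04 -0.005 0 0 0 0;-0.001 -0.04 -0.005 0 0 0 0;0 0 -0.005 0 0 0 0;0 0 -0.005 0 0 0 0;0 0 0 0 0 0 0;0 0 0 0 0 0 0")

```text
time_s: 9.32
eef_pos: [546.9, 9.2, 79.6]
ee_rot: [0.0, 0.01, 1.0, -0.0]
force: [0.0, -3.1, -0.7]
grip_width: 0.143
grip_force: 49.7
```

```bash
python3 - <<'E'
from h import *
s=sense(); print(s['time_s'],s['eef_pos'],s['force'],s['wrist_torque'])
p=capture('scene'); cv2.imwrite('pics/s3.png',cv2.resize(p['pixels'][150:330,180:400],None,fx=3.3,fy=3.3,interpolation=cv2.INTER_CUBIC))
E
```

```text
9.3167 [546.88370455   9.24622281  79.61753731] [ 0.0216407  -3.0540329  -0.67163269] [-0.38489223  0.07197813  0.03025526]
```

View pics/s3.png

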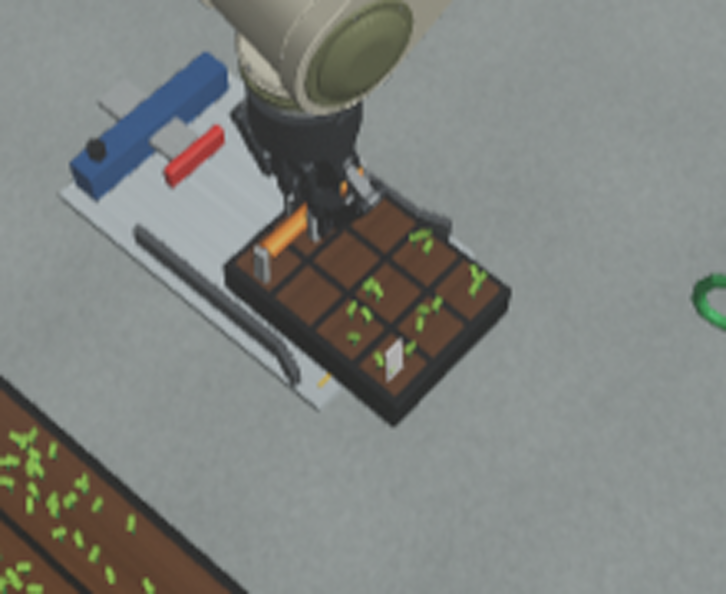

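The tray is in the rail mouth, centred, with its tail overhanging the step. Lowering carefully while watching Fz.

Emit:
drive_tool(commands="0 -0.02 -0.005 0 0 0 0;0 -0.02 -0.005 0 0 0 0;0 0 0 0 0 0 0;0 0 0 0 0 0 0")

```text
time_s: 9.7
eef_pos: [546.3, 5.7, 78.0]
ee_rot: [-0.0, 0.01, 1.0, 0.0]
force: [-0.9, 1.2, -4.8]
grip_width: 0.14
grip_force: 49.3
```

Emit:
drive_tool(commands="0 -0.02 -0.005 0 0 0 0;0 -0.02 -0.005 0 0 0 0;0 0 0 0 0 0 0;0 0 0 0 0 0 0")

```text
time_s: 10.03
eef_pos: [546.5, 1.3, 77.3]
ee_rot: [-0.0, 0.01, 1.0, -0.0]
force: [-0.6, 0.6, -4.1]
grip_width: 0.144
grip_force: 49.4
```

Emit:
drive_tool(commands="0 -0.02 -0.005 0 0 0 0;0 -0.02 -0.005 0 0 0 0;0 0 0 0 0 0 0;0 0 0 0 0 0 0")

```text
time_s: 10.37
eef_pos: [546.6, -2.8, 76.3]
ee_rot: [0.0, 0.01, 1.0, -0.0]
force: [-1.0, 0.2, -3.5]
grip_width: 0.144
grip_force: 49.4
```

Emit:
drive_tool(commands="-0.001 -0.02 -0.005 0 0 0 0;-0.001 -0.02 -0.005 0 0 0 0;0 0 0 0 0 0 0;0 0 0 0 0 0 0")

```text
time_s: 10.7
eef_pos: [546.7, -6.7, 75.7]
ee_rot: [0.001, 0.01, 1.0, -0.0]
force: [0.6, 1.1, 0.1]
grip_width: 0.144
grip_force: 49.7
```

Emit:
drive_tool(commands="-0.001 -0.02 -0.005 0 0 0 0;-0.001 -0.02 -0.005 0 0 0 0;0 0 0 0 0 0 0;0 0 0 0 0 0 0")

```text
time_s: 11.03
eef_pos: [547.1, -10.4, 75.6]
ee_rot: [0.001, 0.01, 1.0, 0.0]
force: [0.3, 4.3, 7.4]
grip_width: 0.14
grip_force: 50.5
```

Flat contact felt at z≈75.7, so the plate is about 9 mm high. I'll relieve the downward push and slide on.

Emit:
drive_tool(commands="0 0 0.01 0 0 0 0;-0.002 -0.03 0 0 0 -0.002 0;-0.002 -0.04 0 0 0 -0.002 0;-0.002 -0.04 0 0 0 -0.002 0;-0.002 -0.04 0 0 0 0 0;-0.002 -0.04 0 0 0 0 0;-0.002 -0.04 0 0 0 0 0;-0.002 -0.04 0 0 0 0 0;-0.002 -0.04 0 0 0 0 0;-0.002 -0.04 0 0 0 0 0")

```text
time_s: 11.87
eef_pos: [544.6, -45.9, 75.6]
ee_rot: [0.0, 0.012, 1.0, 0.0]
force: [0.1, 5.4, 4.4]
grip_width: 0.145
grip_force: 50.1
```

```bash
python3 - <<'E'
from h import *
s=sense(); print(s['time_s'],s['eef_pos'],s['force'],s['wrist_torque'])
for c in('top',):
    p=capture(c); cv2.imwrite('pics/t4.png',cv2.resize(p['pixels'][150:270,200:390],None,fx=4,fy=4,interpolation=cv2.INTER_CUBIC))
    cc,r,st=blob(p,(0,170,100),(6,255,255),(320,180,350,230)); print(cc,st,[ray(p,b,40)[:2].round(1) for b in cv2.boxPoints(r)])
E
```

```text
11.8667 [544.58146999 -45.90947884  75.61888581] [0.13480991 5.44645046 4.39263918] [ 0.79061056 -0.02747336 -0.05513855]
[333.02380952 213.80952381] [331 205   4  17  42] [array([ 555.2, -112.7]), array([ 555.1, -120.1]), array([ 514.4, -118.6]), array([ 514.5, -111.2])]
```

View pics/t4.png

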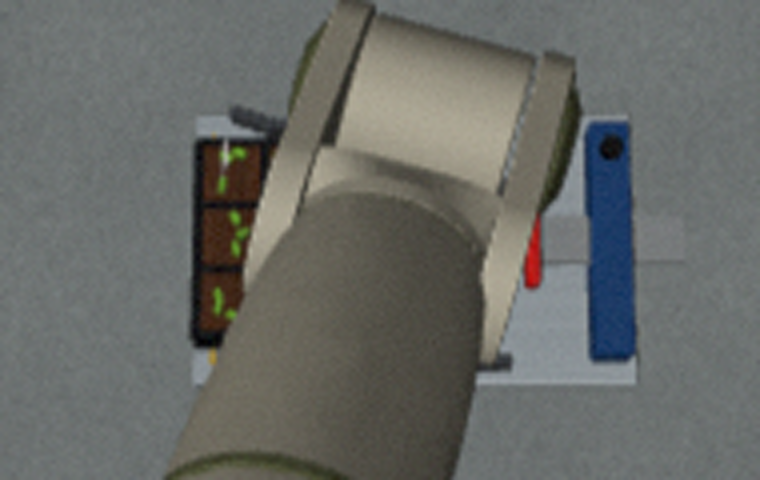

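The tray is centred between the rails, and the buffer is ahead at y≈−113. I'll ease the height slightly and go on towards contact.

Emit:
drive_tool(commands="0 0 0.006 0 0 0 0;-0.001 -0.04 0 0 0 0 0;-0.001 -0.04 0 0 0 0 0;-0.001 -0.04 0 0 0 0 0;-0.001 -0.04 0 0 0 0 0;-0.001 -0.03 0 0 0 0 0;-0.001 -0.03 0 0 0 0 0;-0.001 -0.02 0 0 0 0 0;0 -0.02 0 0 0 0 0;0 -0.01 0 0 0 0 0;0 -0.01 0 0 0 0 0")

```text
time_s: 12.83
eef_pos: [543.5, -73.6, 75.7]
ee_rot: [-0.0, 0.012, 1.0, 0.0]
force: [0.4, 3.6, -3.6]
grip_width: 0.145
grip_force: 49.5
```

Emit:
drive_tool(commands="0 -0.01 0 0 0 0 0;0 -0.01 0 0 0 0 0;0 -0.01 0 0 0 0 0")

```text
time_s: 13.08
eef_pos: [543.6, -76.6, 75.7]
ee_rot: [-0.0, 0.012, 1.0, 0.0]
force: [-0.1, 0.9, -5.2]
grip_width: 0.142
grip_force: 49.4
```

Emit:
drive_tool(commands="0 -0.01 0 0 0 0 0;0 -0.01 0 0 0 0 0")

```text
time_s: 13.25
eef_pos: [543.6, -78.6, 75.8]
ee_rot: [-0.0, 0.012, 1.0, -0.0]
force: [0.1, 1.4, -4.9]
grip_width: 0.144
grip_force: 49.3
```

Emit:
drive_tool(commands="0 -0.005 -0.003 0 0 0 0;0 -0.005 0 0 0 0 0;0 -0.01 0 0 0 0 0")

```text
time_s: 13.5
eef_pos: [543.8, -80.5, 75.7]
ee_rot: [0.0, 0.012, 1.0, -0.0]
force: [-0.2, 1.9, -3.0]
grip_width: 0.144
grip_force: 49.5
```

Emit:
drive_tool(commands="0 -0.01 0 0 0 0 0;0 -0.01 0 0 0 0 0")

```text
time_s: 13.67
eef_pos: [543.8, -82.6, 75.7]
ee_rot: [0.0, 0.012, 1.0, -0.0]
force: [0.5, 3.0, -2.2]
grip_width: 0.143
grip_force: 49.6
```

Emit:
drive_tool(commands="0 -0.01 0 0 0 0 0;0 -0.01 0 0 0 0 0")

```text
time_s: 13.83
eef_pos: [543.7, -84.4, 75.7]
ee_rot: [0.0, 0.012, 1.0, 0.0]
force: [0.5, 6.0, -0.4]
grip_width: 0.14
grip_force: 49.7
```

Emit:
drive_tool(commands="0 -0.01 0 0 0 0 0;0 0 0 0 0 0 0")

```text
time_s: 14.0
eef_pos: [543.7, -85.3, 75.7]
ee_rot: [0.0, 0.012, 1.0, 0.0]
force: [0.1, 3.8, -1.3]
grip_width: 0.145
grip_force: 49.7
```

Emit:
drive_tool(commands="0 -0.01 0 0 0 0 0;0 0 0 0 0 0 0")

```text
time_s: 14.17
eef_pos: [543.7, -86.0, 75.7]
ee_rot: [-0.0, 0.012, 1.0, 0.001]
force: [0.5, 6.4, -1.0]
grip_width: 0.144
grip_force: 49.8
```

Emit:
drive_tool(commands="0 -0.01 0 0 0 0 0;0 0 0 0 0 0 0")

```text
time_s: 14.33
eef_pos: [543.6, -86.7, 75.7]
ee_rot: [-0.0, 0.012, 1.0, 0.001]
force: [0.1, 7.2, -0.1]
grip_width: 0.145
grip_force: 49.8
```

Emit:
drive_tool(commands="0 -0.01 0 0 0 0 0;0 0 0 0 0 0 0")

```text
time_s: 14.5
eef_pos: [543.6, -87.5, 75.7]
ee_rot: [-0.0, 0.012, 1.0, 0.001]
force: [-0.5, 9.1, 0.5]
grip_width: 0.143
grip_force: 49.9
```

Emit:
drive_tool(commands="0 -0.01 0 0 0 0 0;0 0 0 0 0 0 0;0 0 0 0 0 0 0;0 0 0 0 0 0 0;0 0 0 0 0 0 0")

```text
time_s: 14.92
eef_pos: [543.6, -88.3, 75.7]
ee_rot: [-0.0, 0.012, 1.0, 0.001]
force: [-0.2, 10.7, 0.1]
grip_width: 0.146
grip_force: 50.0
```

```bash
python3 - <<'E'
from h import *
s=sense(); print(s['time_s'],s['eef_pos'],s['force'],s['wrist_torque'])
p=capture('scene'); cv2.imwrite('pics/s5.png',cv2.resize(p['pixels'][150:290,180:350],None,fx=4,fy=4,interpolation=cv2.INTER_CUBIC))
E
```

```text
14.9167 [543.56111415 -88.27226891  75.65041551] [-0.17971683 10.6764694   0.0729084 ] [ 1.61447471 -0.00394033  0.06704264]
```

View pics/s5.png

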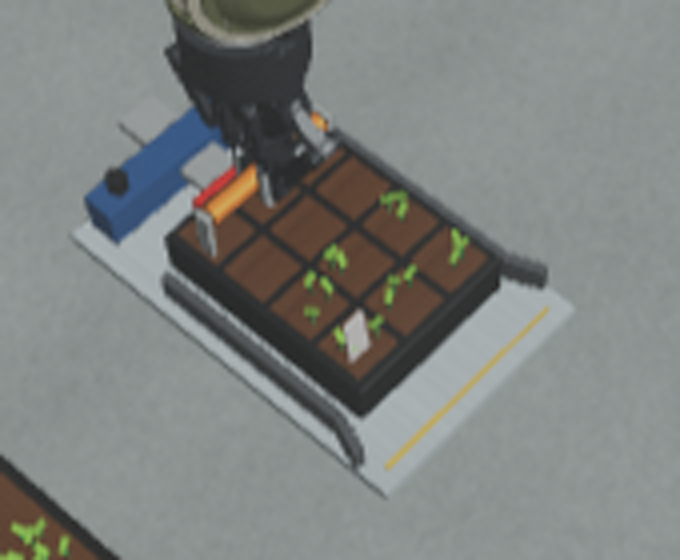

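The tray lies flat between the rails, pressed against the buffer (≈10.7 N total, some 7 N of it at the buffer). I'll let go and rise.

Emit:
drive_tool(commands="0 0 0 0 0 0 30;0 0 0 0 0 0 50;0 0 0 0 0 0 100;0 0 0 0 0 0 100;0 0 0 0 0 0 100;0 0 0 0 0 0 100;0 0 0 0 0 0 100;0 0 0 0 0 0 100;0 0 0 0 0 0 100;0 0 0.05 0 0 0 100;0 0 0.1 0 0 0 100;0 0 0.2 0 0 0 100;0 0 0.2 0 0 0 100;0 0 0.2 0 0 0 100;0 0 0.2 0 0 0 100;0 0 0.2 0 0 0 100;0 0 0 0 0 0 100;0 0 0 0 0 0 100")

```text
time_s: 16.47
eef_pos: [544.0, -89.6, 192.1]
ee_rot: [0.001, 0.012, 1.0, -0.0]
force: [-0.6, -0.6, -0.4]
grip_width: 0.999
grip_force: 0.0
```

```bash
python3 - <<'E'
from h import *
s=sense(); p=capture('wrist'); print(s['time_s'],s['eef_pos'],s['force'])
cv2.imwrite('pics/w6.png',p['pixels'])
E
```

```text
16.4667 [544.03477805 -89.63187427 192.1166021 ] [-0.55096933 -0.56468748 -0.38493779]
```

View pics/w6.png

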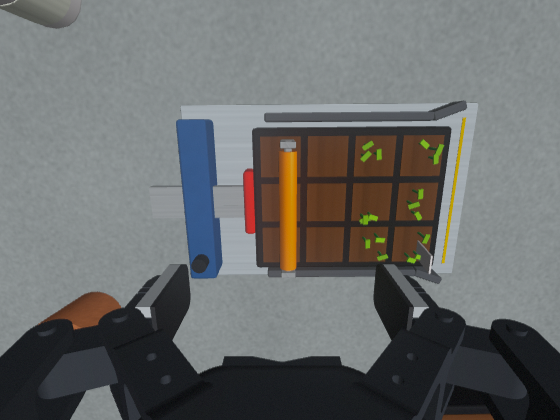

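The tray's leading edge (column 256) rests against the red buffer (250,200), and the tray lies straight between the rails with the gripper clear. Handing in.

```bash
python3 -c "
from rig import finish_job
print(finish_job())"
```

```text
the job is handed in; nothing more can be done
None
```

The job is handed in (no verdict was shown): the tray lies between the rails resting against the buffer, which was pressed by an estimated 7 N, the gripper is released and clear, and the jug, pot and bottle were left alone.

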